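# Slide a refill paint cake into the empty well of a palette tray and bed it down

## Robot

A 6-joint arm with a two-finger parallel gripper is mounted at the origin on the work surface. World frame = base frame: x ahead of the robot, y to its left, z up, the work surface at z = 0. Lengths are in m, angles in degrees, forces in N, time in s.
With the tool pointing down it reaches from about 0.3 to 0.75 m from the base axis. Payload 8.5 kg.
Tool frame: the origin (TCP) lies on the centre line of the jaws, within the pads' length; the fingertips stand 22 mm ahead of it and the grasp point (between the pads) lies 3 mm ahead of it (env.tip_reach is the distance from the TCP to the fingertips, in m); y points along the fingers, z is the direction in which the jaws open and shut, and the axes are right-handed (so a half turn about y gives the same grasp; the last joint's range is limited). The gripper opens to 85 mm and grips with 20 to 120 N. Pads are 22 mm wide; open, the fingers measure 114 mm over their backs; the gripper's body (76 mm by 85 mm) begins 54 mm behind the grasp point. The pads swing forward as they close: fully open they stand 13 mm farther back than shut.
Start: joints at [56.82, 21.807, 74.336, -0, 83.858, -12.336], TCP at [0.196, 0.514, 0.253] pointing down, gripper open.
Joint ranges: [-178.18, 178.18], [-50.72, 133.34], [12.68, 142.11], [-81.47, 261.47], [9.98, 163.14], [-165.26, 165.26]. Speed limits (degrees/s): [136.94, 136.94, 180, 180, 180, 180].

## Interface

Orientations are given as a 3x3 rotation matrix whose columns are the frame's x, y, z axes.
In Python, from rig import env, get_image gives the robot as it stands. The module is installed in compiled form; this text tells all that it offers.
- The arm moves only by the tool carry_out, never from a script. Its argument "targets" is a list that holds one entry, the list of rows, each a list of 7 numbers: the closure, from 0 (fully open) to 1 (shut), then the shift along the world's x, y, z in mm, then the turn, a rotation vector about the world's x, y, z in degrees. In form: [[[claw, dx, dy, dz, ax, ay, az], ...]]. A call has 1 to 20 rows; each row is the pose to reach, as a shift and turn from the pose commanded when the call began; what a row does not reach only later rows make up. A row lasts 1/12 s, in which the tool goes at most 41.7 mm and 7.16 degrees, less where a joint would pass 70% of its speed; a pose out of reach is approached as far as the arm can. A call with a gripper value outside its range is refused whole. The fingers move at their own pace and stop on an object; "squeeze" is the grip in N (left out, the last holds). Time passes only in rows, so rows that repeat a pose let the fingers close. It gives the time, the measured TCP pose, the force and the opening at its end, in the units of the state.
- env.observe(): the state, without advancing time (a new reading comes with each control period).
- get_image(name): name is "scene" or "top" or "wrist"; returns a dict with "img" (480x640x3 uint8, red, green, blue), "fx", "fy", "cx", "cy" (pixels), "rvec" (rotation vector, rad) and "tvec" (3), from world to camera coordinates, as OpenCV has them. Camera axes: x right, y down, z forward; pixel columns grow to the right and rows downward; lengths in m; the calibration is good to about 2 mm. A picture is of the moment at which its call begins. There is no depth.
- env.close_job(): hands the job in, once; it reports no verdict.
The state is a dict: "time_s": time; "q": joint angles; "qvel": joint speeds; "joint_efforts": joint torques, N m; "position": TCP position; "tool_rot": TCP orientation; "ft_force": force on the tool from outside, world axes, zero at the start; "wrist_torque": the same for the moment, N m; "grip_width": finger opening in m.
Only numpy, scipy, OpenCV 4.12 (cv2) and the standard library are available. Lean on these libraries where they do the work, as an engineer would, in place of code of your own. Each camera call takes 0.05 s, during which the arm holds its last target.

## Task

A round refill paint cake lies loose on the flat mixing deck of the white palette tray. With your fingertips push it across the deck, without picking it up, until it drops over the edge into the one empty well, then gently press it down so that it beds flat on the bottom of the well. Finish while still pressing it down with the fingertips, and leave the other cakes and the things around the tray as they are.

Things in the scene. Friction and masses are not known exactly. Their poses are not given: they have to be found in the camera images.
- tray: white palette tray, fixed, 220 x 300 mm; origin at the centre of its underside. Flat deck 20 mm above the table; round the outside a lip 5 mm wide, 3 mm above the deck. Four round wells, 61 mm across, 15 mm deep, in a row at x = +58 mm, y = -102, -34, +34, +102 mm; the deck from x = -105 to +27 mm is the flat mixing area. x points from mixing area to wells
- loose_cake_center (a point): centre (half-way up) of the loose paint cake: stiff brown disc, 57 mm across, 14 mm thick, flat faces, about 55 g, lying flat on the mixing area, its centre 27 mm above the table; home in a well its centre is 12 mm above the table, its top 1 mm below the deck. It chips if the fingers press it with over 60 N. z: the disc's axis
- empty_well (a point): centre of the floor of the one empty well, 5 mm above the table, 15 mm below the deck; axes as the tray's
- cake_1: used paint cake, same size as the loose one, lying in a well; origin at the centre of its underside; leave it there
- cake_2: used paint cake, same size, lying in a well; origin at the centre of its underside; leave it there
- cake_3: used paint cake, same size, lying in a well; origin at the centre of its underside; leave it there
- brush_pot: metal pot of brushes, 76 mm across, pot 107 mm high, brushes up to 250 mm, standing beside the tray; origin at the centre of its underside; leave it alone
- apple: apple, 74 mm across, 67 mm high, standing beside the tray; origin at the centre of its underside; leave it alone
- jar: closed glass jar, 68 mm across, 85 mm high, standing beside the tray; origin at the centre of its underside; leave it alone
Things that resemble listed ones, but are neither listed nor needed, are in the scene too. Leave any purple or turquoise look-alike of the part that bears loose_cake_center alone.

How it is judged:
By the outcome, as a careful person would: the job done as asked, in the order asked, and still so for the second after the job is handed in, while the arm keeps its last pose, push and grip.
It also fails if it takes over 56 s, if anything falls off the work surface, if the arm or the gripper's body presses on something with over 40 N, if the wrist force passes 120 N, or if a joint passes its speed limit or range.

## Working session

There is one attempt and no reset: what is moved stays moved. The work goes in short steps, Python scripts to look and compute and a tool call to move; the robot and the scene stay as the last step left them, time stands still between calls to the robot, and variables do not carry over. Pictures are saved under pics/ and viewed, and the job is handed in when it is done.

Besides the shell and the picture viewer there is one more tool, called after "Call:" in YAML: its name, and indented under it one key for each argument. carry_out: Moves the arm, as the interface text tells. Its arguments: {"type":"object","properties":{"targets":{"type":"array"},"squeeze":{"type":"number"}},"required":["targets"]}

```bash
mkdir -p pics; python3 - <<'E'
from rig import env,get_image
import cv2
for n in ["scene","top","wrist"]:
    d=get_image(n); cv2.imwrite(f"pics/{n}0.png",d["img"][:,:,::-1]); print(n,d["fx"],d["cx"],d["cy"],d["rvec"],d["tvec"])
s=env.observe(); print(s, env.tip_reach)
E
```

```text
scene 443.9918833495712 318.5824474203507 236.7688052498036 [ 1.8964146   1.91016101 -0.52895235] [-0.05161535 -0.42486206  1.13191591]
top 616.1497473500299 315.7603190050605 232.3612295920481 [ 2.14016897 -2.18617927  0.1515967 ] [0.03937712 0.58463371 1.36523769]
wrist 384.5843919884057 314.71714775645904 236.54224176533157 [-2.39898983 -1.65483985 -0.21831927] [-0.5501087  -0.03515021  0.37841567]
{'time_s': 0.15, 'q': array([ 5.68180152e+01,  2.18325213e+01,  7.43720866e+01,  3.13790669e-04,
        8.38563313e+01, -1.23347050e+01]), 'qvel': array([-0.10623613, -0.09427028, -0.10592905,  0.09380066, -0.08929656,
       -0.11687753]), 'joint_efforts': array([ 2.95145976e-03, -4.48627889e+01, -2.31344086e+01, -1.02329313e-04,
        3.83985418e-03, -2.83131095e-05]), 'position': array([0.19561769, 0.51383301, 0.2528657 ]), 'tool_rot': array([[ 9.34532050e-01, -5.86659271e-04,  3.55878494e-01],
       [-3.55878902e-01, -8.87175605e-04,  9.34531658e-01],
       [-2.32524943e-04, -9.99999434e-01, -1.03787369e-03]]), 'ft_force': array([ 1.35420847, -0.26059954,  0.71628194]), 'wrist_torque': array([ 0.03664144, -0.01639548, -0.03241862]), 'grip_width': 0.08577260856679243} 0.022
```

View pics/top0.png

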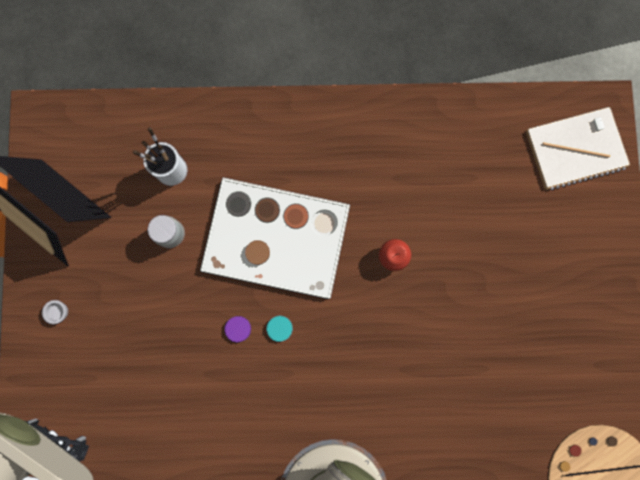

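View pics/scene0.png

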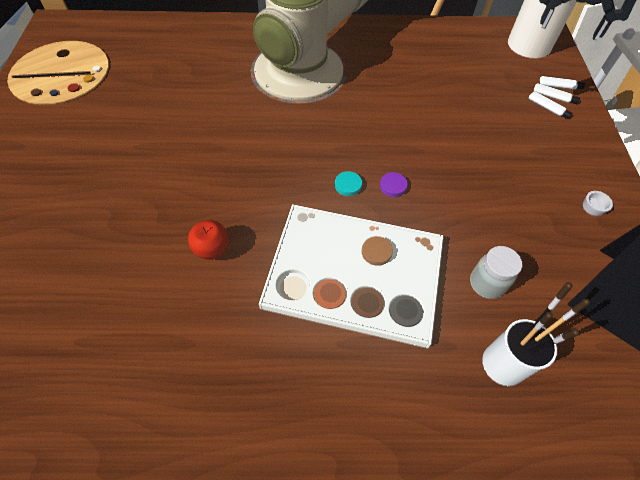

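View pics/wrist0.png

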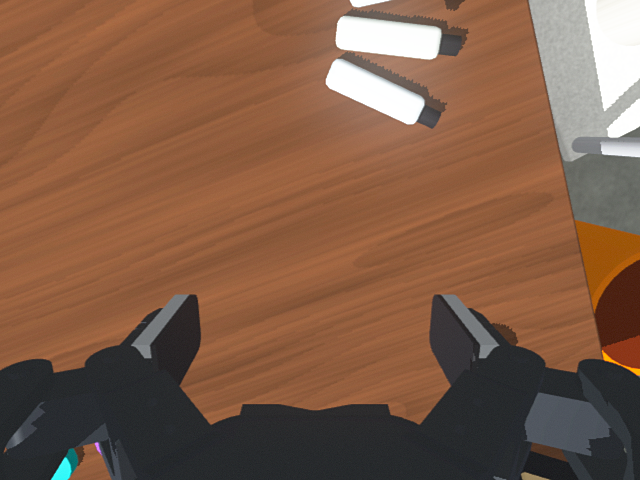

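```bash
cat > h.py <<'E'
import numpy as np,cv2
from rig import env,get_image
def ray(d,px,z):
    K=np.array([[d["fx"],0,d["cx"]],[0,d["fy"],d["cy"]],[0,0,1]])
    R=cv2.Rodrigues(np.array(d["rvec"],float))[0]; t=np.array(d["tvec"],float).ravel()
    c=-R.T@t; v=R.T@np.linalg.inv(K)@np.array([px[0],px[1],1.0])
    return c+v*(z-c[2])/v[2]
def proj(d,P):
    K=np.array([[d["fx"],0,d["cx"]],[0,d["fy"],d["cy"]],[0,0,1]])
    return cv2.projectPoints(np.array(P,float).reshape(-1,1,3),np.array(d["rvec"],float),np.array(d["tvec"],float),K,None)[0].reshape(-1,2)
E
python3 - <<'E'
import cv2
a=cv2.imread("pics/top0.png")[170:310,190:360]; b=cv2.imread("pics/scene0.png")[195:355,250:455]
a=cv2.resize(a,(400,330),interpolation=2); b=cv2.resize(b,(400,330),interpolation=2)
cv2.imwrite("pics/crop1.png",cv2.hconcat([a,b]))
E
```

```text
(no output)
```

View pics/crop1.png

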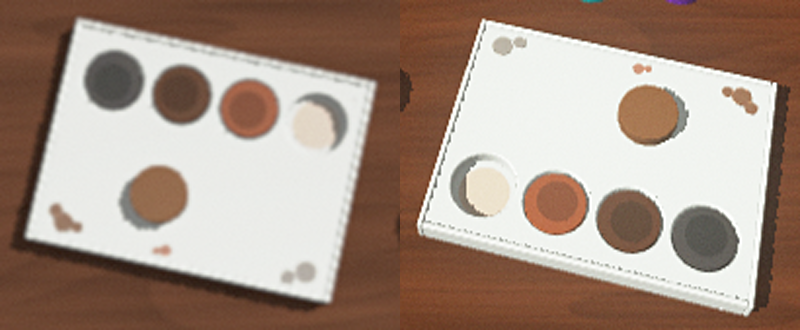

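The loose cake is the brown disc at top (257,252) / scene (377,250): it lies proud of the deck and casts a shadow. The brown disc at top (267,209) is a used cake sunk in a well, and the purple (238,329) and turquoise (280,329) discs on the table are look-alikes. The empty well is at top (325,222) / scene (293,287), where a shadowed wall and a lit floor can be seen.

```bash
cat > meas.py <<'E'
from h import *
def cake(d,box,z=0.034):
    im=d["img"]; hsv=cv2.cvtColor(im,cv2.COLOR_RGB2HSV)
    m=((hsv[...,1]>90)&(hsv[...,2]>80)).astype(np.uint8)
    mm=np.zeros_like(m); x0,y0,x1,y1=box; mm[y0:y1,x0:x1]=m[y0:y1,x0:x1]
    c=max(cv2.findContours(mm,0,1)[0],key=cv2.contourArea)
    pts=np.array([ray(d,p,z)[:2] for p in c.reshape(-1,2)])
    (cx,cy),r=cv2.minEnclosingCircle((pts*1000).astype(np.float32))
    M=cv2.moments(c)
    return cx,cy,r,ray(d,(M['m10']/M['m00'],M['m01']/M['m00']),z)[:2]*1000
def tray(d,box,z=0.023):
    im=d["img"]; hsv=cv2.cvtColor(im,cv2.COLOR_RGB2HSV)
    m=((hsv[...,1]<60)&(hsv[...,2]>100)).astype(np.uint8)
    mm=np.zeros_like(m); x0,y0,x1,y1=box; mm[y0:y1,x0:x1]=m[y0:y1,x0:x1]
    c=max(cv2.findContours(mm,0,1)[0],key=cv2.contourArea)
    h=cv2.convexHull(c).reshape(-1,2)
    pts=np.array([ray(d,p,z)[:2] for p in h])*1000
    return cv2.minAreaRect(pts.astype(np.float32))
E
python3 - <<'E'
from meas import *
for n,cb,tb in [("top",(240,236,275,272),(190,165,360,305)),("scene",(355,230,398,270),(250,195,450,355))]:
    d=get_image(n)
    print(n,cake(d,cb)); r=tray(d,tb); print(r,cv2.boxPoints(r))
d=get_image("top")
for p in [(325,222),(296,216),(267,209.5),(238,204)]: print(ray(d,p,.02))
for n,px,z in [("jar",(165,230),.085),("apple",(396,252),.05),("pot",(162,158),.107)]: print(n,ray(d,px,z))
E
```

```text
top (543.4452514648438, 161.50245666503906, 26.267715454101562, array([543.33784021, 161.12362974]))
((578.1749877929688, 119.40796661376953), (304.7255859375, 223.86355590820312), 76.69829559326172) [[434.1907     -3.1141205]
 [652.04846   -54.62036  ]
 [722.1593    241.93005  ]
 [504.3015    293.43628  ]]
scene (548.1622314453125, 160.3175506591797, 30.21329689025879, array([548.04921117, 159.53613185]))
((582.4098510742188, 118.79088592529297), (300.60089111328125, 228.6363067626953), 76.61759948730469) [[436.40887     -0.96961975]
 [658.837      -53.88729   ]
 [728.4108     238.55139   ]
 [505.98273    291.46906   ]]
[0.61107619 0.0048227  0.02      ]
[0.62641867 0.07144835 0.02      ]
[0.64294961 0.13814113 0.02      ]
[0.65715989 0.20494395 0.02      ]
jar [0.59118722 0.35766812 0.085     ]
apple [ 0.5354701  -0.15220766  0.05      ]
pot [0.7471199  0.36048865 0.107     ]
```

Call:
carry_out:
  targets:
    - [[0.58,182,-147,0,0,0,-41],[0.58,364,-295,-60,0,0,-82],[0.58,364,-295,-60,0,0,-82],[0.58,364,-295,-60,0,0,-82],[0.58,364,-295,-60,0,0,-82],[0.58,364,-295,-60,0,0,-82],[0.58,364,-295,-60,0,0,-82],[0.58,364,-295,-60,0,0,-82],[0.58,364,-295,-60,0,0,-82],[0.58,364,-295,-60,0,0,-82],[0.58,364,-295,-60,0,0,-82],[0.58,364,-295,-60,0,0,-82],[0.58,364,-295,-60,0,0,-82],[0.58,364,-295,-60,0,0,-82],[0.58,364,-295,-60,0,0,-82],[0.58,364,-295,-60,0,0,-82],[0.58,364,-295,-60,0,0,-82],[0.58,364,-295,-60,0,0,-82]]

```text
time_s: 1.8
position: [0.5591, 0.2198, 0.1937]
tool_rot: [[-0.221, 0.0, 0.975], [-0.975, 0.0, -0.221], [-0.0, -1.0, 0.0]]
ft_force: [-0.4, -0.0, -0.3]
grip_width: 0.0359
```

```bash
python3 - <<'E'
from rig import env,get_image
import cv2
d=get_image("wrist"); cv2.imwrite("pics/w1.png",d["img"][:,:,::-1])
s=env.observe(); print(s["time_s"],s["position"],s["tool_rot"],s["ft_force"],s["grip_width"])
E
```

```text
1.85 [0.55924922 0.21959088 0.19361985] [[-2.21003466e-01  3.11965642e-04  9.75272972e-01]
 [-9.75273015e-01  5.00781981e-05 -2.21003492e-01]
 [-1.17785409e-04 -9.99999950e-01  2.93184217e-04]] [-0.69889333  0.08075921 -0.07779764] 0.03596179755217357
```

View pics/w1.png

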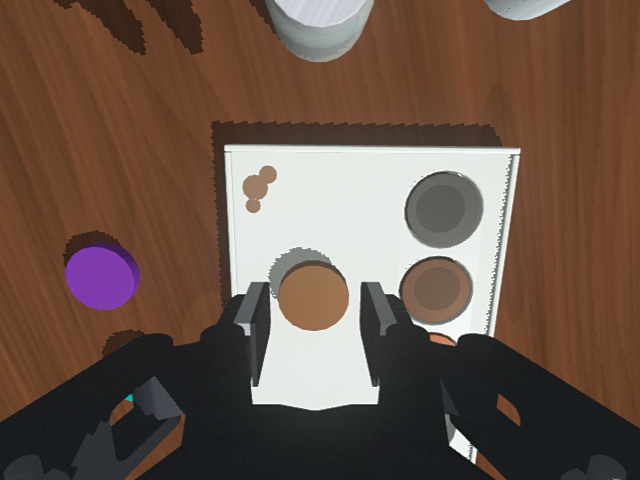

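The wrist view shows the loose cake at (313,296), centred between the fingers, with the dark and brown used cakes in their wells at right. I'll refine the positions from this view.

```bash
python3 - <<'E'
from meas import *
d=get_image("wrist")
print(cake(d,(265,255,356,335)))
# cakes: dark well1, brown well2 centres via circles
for p in [(444,209.5),(436,290)]: print(ray(d,p,.02))
for p in [(227,149),(518,152)]: print(ray(d,p,.0215))
R=cv2.Rodrigues(d["rvec"])[0]; print(-R.T@np.array(d["tvec"]))
E
```

```text
(545.9666137695312, 161.74412536621094, 28.169132232666016, array([545.98233822, 162.32363762]))
[0.66037523 0.2056946  0.02      ]
[0.64484381 0.14006209 0.02      ]
[0.50885248 0.28714319 0.0215    ]
[0.71962477 0.23723149 0.0215    ]
[0.57437122 0.28442876 0.31423651]
```

Call:
carry_out:
  targets:
    - [[0.58,0,0,-40,0,0,0],[0.58,0,0,-80,0,0,0],[0.58,0,0,-115,0,0,0],[0.58,0,0,-135,0,0,0],[0.58,0,0,-142,0,0,0],[0.58,0,0,-145,0,0,0],[0.58,0,0,-145,0,0,0]]

```text
time_s: 2.48
position: [0.5601, 0.2192, 0.0489]
tool_rot: [[-0.222, 0.001, 0.975], [-0.975, 0.0, -0.222], [-0.0, -1.0, 0.001]]
ft_force: [-0.1, 0.2, -0.1]
grip_width: 0.036
```

```bash
python3 - <<'E'
from rig import env,get_image
import cv2
d=get_image("scene"); cv2.imwrite("pics/s2.png",cv2.resize(d["img"][190:350,290:490,::-1],(750,600),interpolation=2))
d=get_image("wrist"); cv2.imwrite("pics/w2.png",d["img"][:,:,::-1])
s=env.observe(); print(s["time_s"],s["position"],s["ft_force"],s["grip_width"])
E
```

```text
2.5833 [0.5605399  0.21922725 0.04998575] [-0.86231737 -0.65560884  0.01075272] 0.036054192732294016
```

View pics/s2.png

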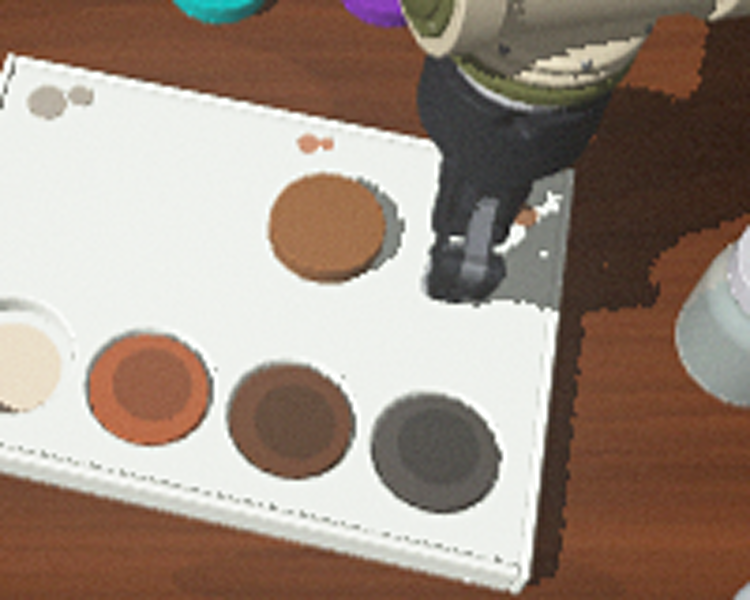

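View pics/w2.png

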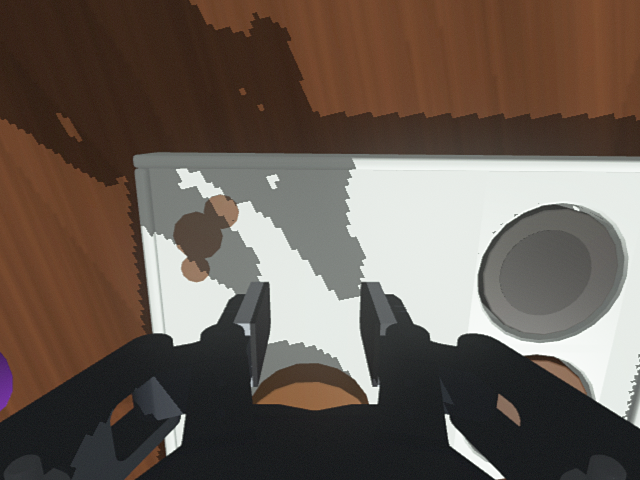

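Call:
carry_out:
  targets:
    - [[0.58,0,0,-1,0,0,0],[0.58,0,0,-2,0,0,0],[0.58,0,0,-3,0,0,0],[0.58,0,0,-4,0,0,0],[0.58,0,0,-4,0,0,0]]

```text
time_s: 3.0
position: [0.5596, 0.219, 0.0443]
tool_rot: [[-0.222, -0.0, 0.975], [-0.975, -0.0, -0.222], [0.0, -1.0, -0.0]]
ft_force: [0.0, -0.6, -0.3]
grip_width: 0.0358
```

Call:
carry_out:
  targets:
    - [[0.58,0,0,-1,0,0,0],[0.58,0,0,-2,0,0,0],[0.58,0,0,-2,0,0,0]]

```text
time_s: 3.25
position: [0.5596, 0.219, 0.0421]
tool_rot: [[-0.222, -0.0, 0.975], [-0.975, -0.0, -0.222], [0.0, -1.0, -0.0]]
ft_force: [0.2, 0.4, 0.3]
grip_width: 0.0361
```

Call:
carry_out:
  targets:
    - [[0.58,0,0,-1,0,0,0],[0.58,0,0,-2,0,0,0],[0.58,0,0,-2,0,0,0]]

```text
time_s: 3.5
position: [0.5598, 0.219, 0.041]
tool_rot: [[-0.222, 0.0, 0.975], [-0.975, 0.0, -0.222], [-0.0, -1.0, 0.0]]
ft_force: [-2.1, -0.6, 7.1]
grip_width: 0.0359
```

Call:
carry_out:
  targets:
    - [[0.58,0,0,-1,0,0,0],[0.58,0,0,-1,0,0,0]]

```text
time_s: 3.67
position: [0.5598, 0.219, 0.041]
tool_rot: [[-0.222, 0.001, 0.975], [-0.975, 0.0, -0.222], [-0.0, -1.0, 0.001]]
ft_force: [-6.5, -1.4, 15.2]
grip_width: 0.0359
```

Call:
carry_out:
  targets:
    - [[0.58,0,0,-1,0,0,0],[0.58,0,0,-1,0,0,0]]

```text
time_s: 3.83
position: [0.5598, 0.219, 0.0409]
tool_rot: [[-0.222, 0.002, 0.975], [-0.975, 0.0, -0.222], [-0.0, -1.0, 0.002]]
ft_force: [-7.7, -2.8, 23.0]
grip_width: 0.0361
```

Call:
carry_out:
  targets:
    - [[0.58,0,0,6,0,0,0],[0.58,-1,-5,6,0,0,0],[0.58,-2,-10,6,0,0,0],[0.58,-3,-15,6,0,0,0],[0.58,-5,-20,6,0,0,0],[0.58,-6,-25,6,0,0,0],[0.58,-7,-30,6,0,0,0],[0.58,-8,-35,6,0,0,0],[0.58,-10,-41,6,0,0,0],[0.58,-11,-48,6,0,0,0],[0.58,-13,-55,6,0,0,0],[0.58,-15,-62,6,0,0,0],[0.58,-16,-69,6,0,0,0],[0.58,-18,-76,6,0,0,0],[0.58,-19,-82,6,0,0,0],[0.58,-21,-88,6,0,0,0],[0.58,-22,-93,6,0,0,0],[0.58,-23,-97,6,0,0,0],[0.58,-23,-97,6,0,0,0]]

```text
time_s: 5.42
position: [0.5366, 0.1213, 0.0444]
tool_rot: [[-0.223, -0.0, 0.975], [-0.975, -0.0, -0.223], [0.0, -1.0, -0.0]]
ft_force: [0.3, -0.2, -0.4]
grip_width: 0.0355
```

```bash
python3 - <<'E'
from rig import env,get_image
import cv2
d=get_image("scene"); a=cv2.resize(d["img"][190:350,270:470,::-1],(400,320),interpolation=2)
d=get_image("wrist"); b=cv2.resize(d["img"][:,:,::-1],(400,320))
cv2.imwrite("pics/c3.png",cv2.hconcat([a,b]))
E
```

```text
(no output)
```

View pics/c3.png

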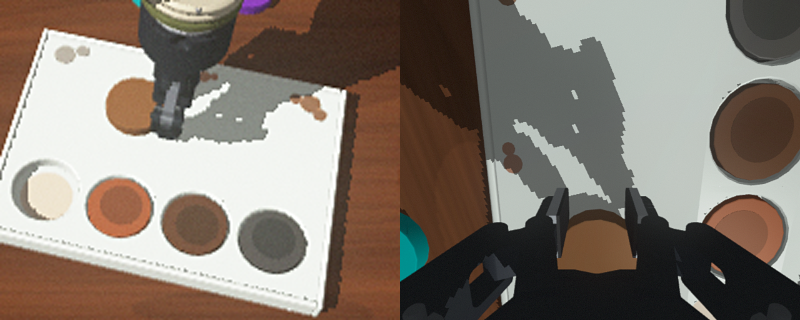

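Call:
carry_out:
  targets:
    - [[0.58,-1,-5,0,0,0,0],[0.58,-3,-11,0,0,0,0],[0.58,-4,-18,0,0,0,0],[0.58,-6,-25,0,0,0,0],[0.58,-8,-32,0,0,0,0],[0.58,-9,-39,0,0,0,0],[0.58,-11,-46,0,0,0,0],[0.58,-12,-52,0,0,0,0],[0.58,-13,-56,0,0,0,0],[0.58,-14,-59,0,0,0,0],[0.58,-14,-59,0,0,0,0],[0.58,-12,-50,0,0,0,0],[0.58,-7,-30,0,0,0,0],[0.58,-7,-30,25,0,0,0],[0.58,-7,-30,60,0,0,0],[0.58,-7,-30,100,0,0,0],[0.58,-7,-30,100,0,0,0]]

```text
time_s: 6.93
position: [0.5325, 0.0931, 0.1511]
tool_rot: [[-0.221, 0.012, 0.975], [-0.975, -0.0, -0.221], [-0.002, -1.0, 0.012]]
ft_force: [1.0, 0.2, 0.9]
grip_width: 0.0358
```

Call:
carry_out:
  targets:
    - [[0.58,-50,0,0,0,0,45],[0.58,-110,-25,0,0,0,90],[0.58,-110,-25,0,0,0,90],[0.58,-110,-25,0,0,0,90],[0.58,-110,-25,0,0,0,90],[0.58,-110,-25,0,0,0,90],[0.58,-110,-25,0,0,0,90],[0.58,-110,-25,0,0,0,90],[0.58,-110,-25,0,0,0,90],[0.58,-110,-25,0,0,0,90],[0.58,-110,-25,0,0,0,90],[0.58,-110,-25,0,0,0,90],[0.58,-110,-25,0,0,0,90],[0.58,-110,-25,0,0,0,90],[0.58,-110,-25,0,0,0,90]]

```text
time_s: 8.18
position: [0.4198, 0.0675, 0.1443]
tool_rot: [[0.975, 0.0, 0.224], [-0.224, 0.0, 0.975], [0.0, -1.0, 0.0]]
ft_force: [-0.8, 0.7, -0.4]
grip_width: 0.0358
```

```bash
python3 - <<'E'
from rig import env,get_image
import cv2
d=get_image("scene"); a=cv2.resize(d["img"][190:350,250:450,::-1],(400,320),interpolation=2)
d=get_image("wrist"); b=cv2.resize(d["img"][:,:,::-1],(400,320));cv2.imwrite("pics/w4.png",d["img"][:,:,::-1])
cv2.imwrite("pics/c4.png",cv2.hconcat([a,b]))
s=env.observe(); print(s["time_s"],s["position"],s["tool_rot"])
E
```

```text
8.2833 [0.41972547 0.06729777 0.14429637] [[ 9.74591477e-01  9.39826746e-05  2.23989832e-01]
 [-2.23989831e-01 -2.17368177e-05  9.74591481e-01]
 [ 9.64635402e-05 -9.99999995e-01 -1.33353827e-07]]
```

View pics/c4.png

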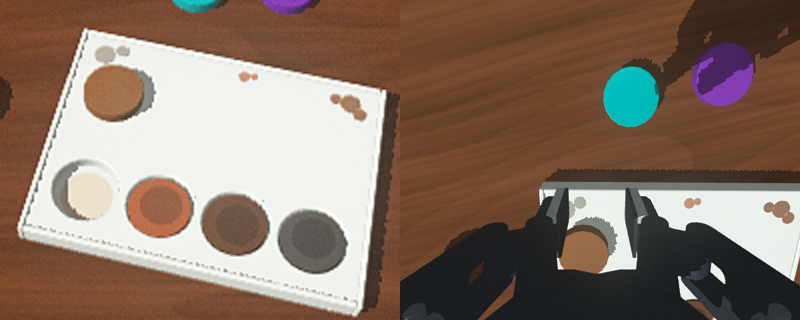

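```bash
python3 - <<'E'
from meas import *
d=get_image("scene")
c=cake(d,(285,215,325,256)); print(c)
d=get_image("top"); cv2.imwrite("pics/t4.png",d["img"][:,:,::-1])
o=np.array([580.1,119.1]);ex=np.array([.973,-.2305]);ey=np.array([.2305,.973])
print(cake(d,(290,240,335,300)))
for q in (cake(get_image("scene"),(285,215,325,256)),cake(d,(290,240,335,300))):
    r=np.array(q[:2])-o; print(r@ex,r@ey)
r=np.array([419.8,67.4])-o; print(r@ex,r@ey)
# empty well floor/rim in scene
d=get_image("scene");print(proj(d,[[.613,.0065,.02]]))
E
```

```text
(518.9354858398438, 29.55480194091797, 30.48538589477539, array([518.95572678,  29.37929681]))
(513.9723510742188, 30.353620529174805, 26.21687889099121, array([514.15591096,  30.50649988]))
-38.872904125213644 -101.22589822540283
-43.886161936759976 -101.59265030250549
-144.05505 -87.25325
[[292.34479555 284.90091741]]
```

Call:
carry_out:
  targets:
    - [[0.58,25,-13,0,0,0,0],[0.58,51,-27,0,0,0,0],[0.58,51,-27,-35,0,0,0],[0.58,51,-27,-70,0,0,0],[0.58,51,-27,-90,0,0,0],[0.58,51,-27,-97,0,0,0],[0.58,51,-27,-97,0,0,0],[0.58,51,-27,-97,0,0,0]]

```text
time_s: 9.15
position: [0.4712, 0.0399, 0.048]
tool_rot: [[0.975, 0.001, 0.222], [-0.222, -0.0, 0.975], [0.001, -1.0, 0.0]]
ft_force: [-1.0, -0.1, -0.3]
grip_width: 0.0363
```

```bash
python3 - <<'E'
from rig import env,get_image
import cv2
d=get_image("scene"); a=cv2.resize(d["img"][190:350,250:450,::-1],(750,600),interpolation=2)
cv2.imwrite("pics/c5.png",a)
s=env.observe(); print(s["time_s"],s["position"],s["ft_force"])
E
```

```text
9.2 [0.47143024 0.0399252  0.04850939] [-0.23649507 -0.32693603 -0.04806233]
```

View pics/c5.png

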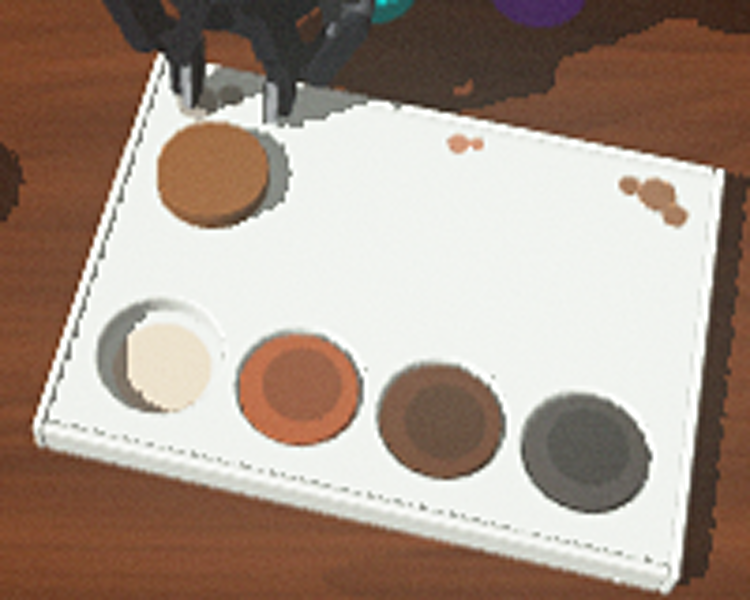

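The fingers straddle the rear of the cake (at about (212,170) in the crop), in line with the empty well at (160,355). I'll push along +x now.

Call:
carry_out:
  targets:
    - [[0.58,0,0,-4,0,0,0],[0.58,3,-1,-4,0,0,0],[0.58,7,-2,-4,0,0,0],[0.58,11,-3,-4,0,0,0],[0.58,15,-4,-4,0,0,0],[0.58,20,-5,-4,0,0,0],[0.58,26,-6,-4,0,0,0],[0.58,32,-8,-4,0,0,0],[0.58,38,-9,-4,0,0,0],[0.58,44,-10,-4,0,0,0],[0.58,50,-12,-4,0,0,0],[0.58,56,-13,-4,0,0,0],[0.58,62,-15,-4,0,0,0],[0.58,67,-16,-4,0,0,0],[0.58,71,-17,-4,0,0,0],[0.58,75,-18,-4,0,0,0],[0.58,78,-18,-4,0,0,0],[0.58,80,-19,-4,0,0,0],[0.58,80,-19,-4,0,0,0]]

```text
time_s: 10.78
position: [0.5511, 0.0209, 0.0433]
tool_rot: [[0.975, 0.0, 0.222], [-0.222, -0.0, 0.975], [0.0, -1.0, 0.0]]
ft_force: [0.0, -1.0, -0.6]
grip_width: 0.0361
```

```bash
python3 - <<'E'
from rig import env,get_image
import cv2
d=get_image("scene"); a=cv2.resize(d["img"][190:350,250:450,::-1],(750,600),interpolation=2)
cv2.imwrite("pics/c6.png",a)
s=env.observe(); print(s["time_s"],s["position"],s["ft_force"])
E
```

```text
10.8333 [0.55081915 0.02092224 0.04326881] [0.26716277 0.66138518 0.95677397]
```

View pics/c6.png

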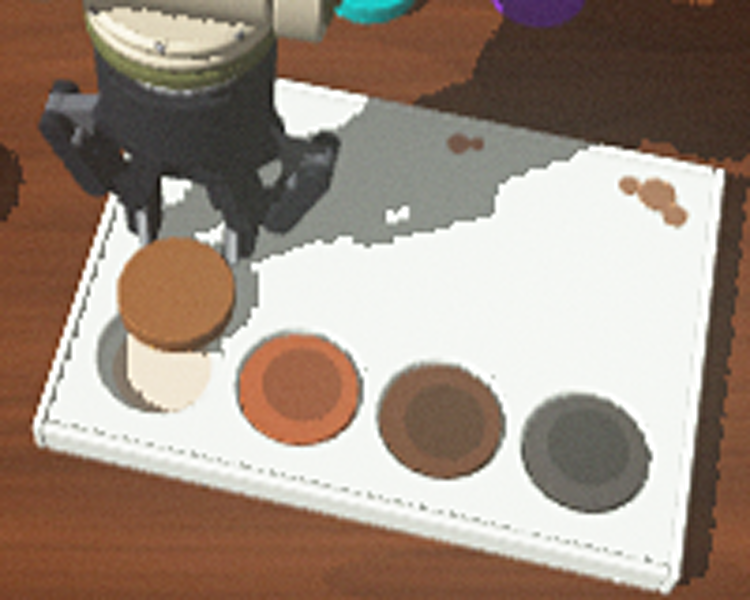

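Call:
carry_out:
  targets:
    - [[0.58,2,0,0,0,0,0],[0.58,4,-1,0,0,0,0],[0.58,6,-1,0,0,0,0],[0.58,8,-2,0,0,0,0],[0.58,10,-2,0,0,0,0],[0.58,12,-3,0,0,0,0],[0.58,14,-3,0,0,0,0],[0.58,16,-4,0,0,0,0],[0.58,18,-4,0,0,0,0],[0.58,20,-5,0,0,0,0],[0.58,20,-5,0,0,0,0]]

```text
time_s: 11.75
position: [0.5712, 0.0158, 0.0434]
tool_rot: [[0.975, 0.001, 0.222], [-0.222, -0.0, 0.975], [0.001, -1.0, 0.0]]
ft_force: [0.9, 0.1, 0.4]
grip_width: 0.0361
```

```bash
python3 - <<'E'
from rig import env,get_image
import cv2
d=get_image("scene"); a=cv2.resize(d["img"][190:350,250:450,::-1],(750,600),interpolation=2)
cv2.imwrite("pics/c7.png",a)
s=env.observe(); print(s["time_s"],s["position"],s["ft_force"])
E
```

```text
11.8 [0.57095013 0.0158608  0.04332178] [-0.85461144  0.86387032 -0.24342589]
```

View pics/c7.png

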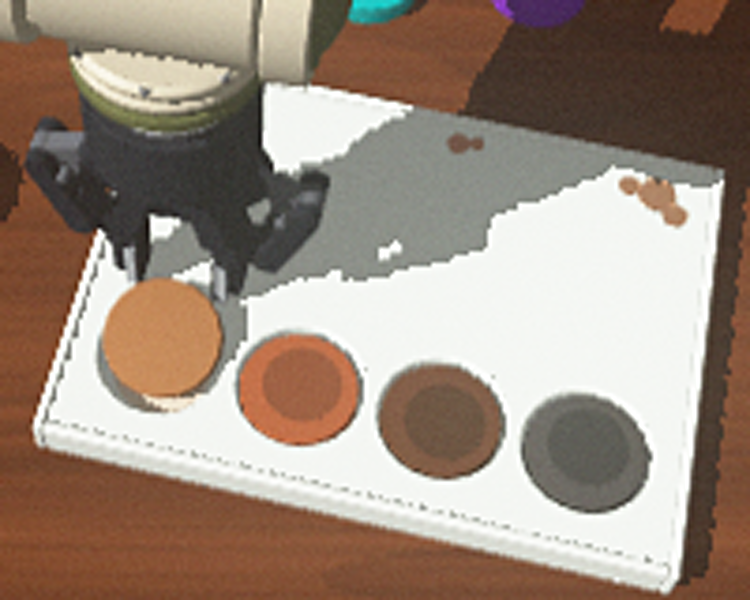

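The cake is tipping into the well with its front edge down. I'll keep pushing.

Call:
carry_out:
  targets:
    - [[0.58,2,0,0,0,0,0],[0.58,4,-1,0,0,0,0],[0.58,6,-1,0,0,0,0],[0.58,8,-2,0,0,0,0],[0.58,10,-2,0,0,0,0],[0.58,10,-2,0,0,0,0]]

```text
time_s: 12.3
position: [0.5811, 0.0139, 0.0433]
tool_rot: [[0.975, 0.0, 0.222], [-0.222, -0.0, 0.975], [0.0, -1.0, -0.0]]
ft_force: [0.6, 0.3, 0.8]
grip_width: 0.0359
```

```bash
python3 - <<'E'
from rig import env,get_image
import cv2
d=get_image("scene"); a=cv2.resize(d["img"][190:350,250:450,::-1],(750,600),interpolation=2)
cv2.imwrite("pics/c8.png",a)
s=env.observe(); print(s["time_s"],s["position"],s["ft_force"])
E
```

```text
12.35 [0.58087884 0.01395859 0.04330321] [-0.00518724  0.09709223 -0.30117854]
```

View pics/c8.png

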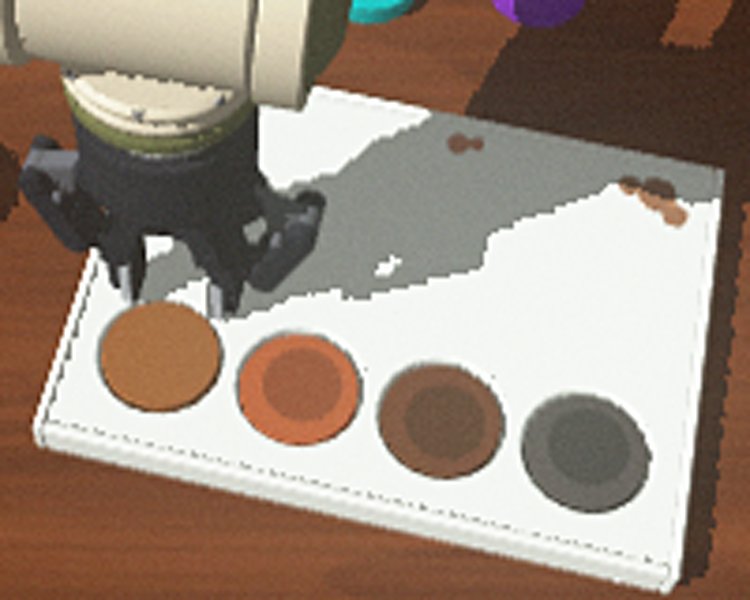

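Call:
carry_out:
  targets:
    - [[0.58,0,0,15,0,0,0],[1,0,0,30,0,0,0],[1,16,-4,30,0,0,0],[1,32,-7,30,0,0,0],[1,32,-7,30,0,0,0],[1,32,-7,30,0,0,0],[1,32,-7,30,0,0,0],[1,32,-7,30,0,0,0],[1,32,-7,30,0,0,0],[1,32,-7,30,0,0,0]]
  squeeze: 20

```text
time_s: 13.18
position: [0.6123, 0.0071, 0.0734]
tool_rot: [[0.975, -0.0, 0.222], [-0.222, 0.0, 0.975], [-0.0, -1.0, -0.0]]
ft_force: [0.9, 0.1, -0.1]
grip_width: -0.0001
```

```bash
python3 - <<'E'
from meas import *
d=get_image("scene"); a=cv2.resize(d["img"][190:350,250:450,::-1],(750,600),interpolation=2)
cv2.imwrite("pics/c9.png",a)
s=env.observe(); print(s["time_s"],s["position"],s["ft_force"],s["grip_width"])
E
```

```text
13.2333 [0.6124346  0.00708543 0.07337437] [-0.18154631 -0.02828074  0.07957888] 1.8820870809609195e-05
```

View pics/c9.png

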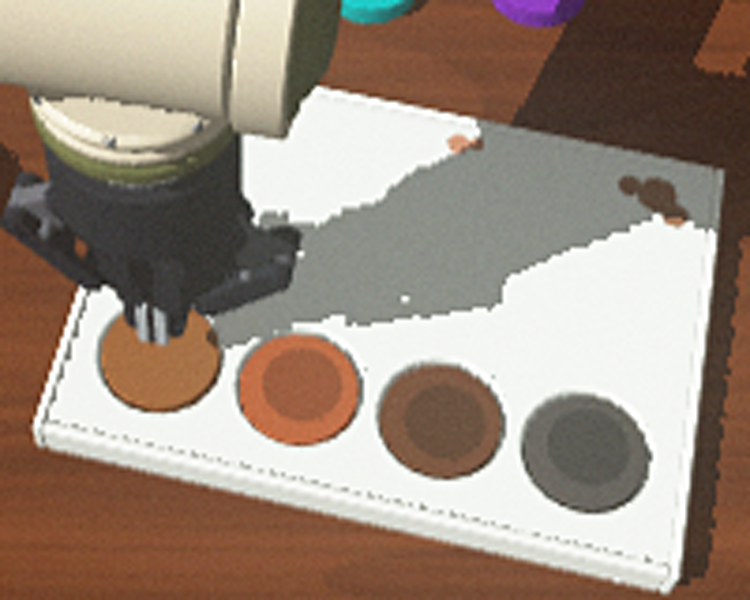

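The shut fingertips are over the cake, which lies in the well. I'll lower them gently onto it.

Call:
carry_out:
  targets:
    - [[1,0,0,-10,0,0,0],[1,0,0,-20,0,0,0],[1,0,0,-24,0,0,0],[1,0,0,-26,0,0,0],[1,0,0,-27,0,0,0],[1,0,0,-28,0,0,0],[1,0,0,-28,0,0,0]]

```text
time_s: 13.82
position: [0.6128, 0.007, 0.0453]
tool_rot: [[0.975, 0.0, 0.222], [-0.222, -0.0, 0.975], [0.0, -1.0, -0.0]]
ft_force: [0.1, 1.1, -0.2]
grip_width: 0.0
```

Call:
carry_out:
  targets:
    - [[1,0,0,-1,0,0,0],[1,0,0,-2,0,0,0],[1,0,0,-2,0,0,0]]

```text
time_s: 14.07
position: [0.6127, 0.007, 0.0433]
tool_rot: [[0.975, 0.0, 0.222], [-0.222, 0.0, 0.975], [0.0, -1.0, 0.0]]
ft_force: [-1.8, 0.2, -0.3]
grip_width: 0.0005
```

Call:
carry_out:
  targets:
    - [[1,0,0,-1,0,0,0],[1,0,0,-2,0,0,0],[1,0,0,-2,0,0,0]]

```text
time_s: 14.32
position: [0.6127, 0.007, 0.0412]
tool_rot: [[0.975, -0.0, 0.222], [-0.222, 0.0, 0.975], [-0.0, -1.0, 0.0]]
ft_force: [-0.1, 0.2, -0.2]
grip_width: 0.0001
```

Call:
carry_out:
  targets:
    - [[1,0,0,-0.5,0,0,0],[1,0,0,-1,0,0,0],[1,0,0,-1,0,0,0]]

```text
time_s: 14.57
position: [0.6127, 0.007, 0.0411]
tool_rot: [[0.975, 0.0, 0.222], [-0.222, -0.0, 0.975], [0.0, -1.0, -0.0]]
ft_force: [-2.4, 1.3, 7.0]
grip_width: 0.0001
```

Call:
carry_out:
  targets:
    - [[1,0,0,-0.5,0,0,0],[1,0,0,-1,0,0,0],[1,0,0,-1,0,0,0],[1,0,0,-1,0,0,0],[1,0,0,-1,0,0,0],[1,0,0,-1,0,0,0]]

```text
time_s: 15.07
position: [0.6127, 0.007, 0.041]
tool_rot: [[0.975, 0.001, 0.222], [-0.222, -0.0, 0.975], [0.001, -1.0, -0.0]]
ft_force: [-5.0, 1.0, 14.1]
grip_width: 0.0001
```

```bash
python3 - <<'E'
from meas import *
d=get_image("scene"); a=cv2.resize(d["img"][190:350,250:450,::-1],(400,320),interpolation=2)
cv2.imwrite("pics/s10.png",d["img"][:,:,::-1])
d=get_image("top"); b=cv2.resize(d["img"][130:330,130:430,::-1],(400,320),interpolation=2)
cv2.imwrite("pics/c10.png",cv2.hconcat([a,b]))
s=env.observe(); print(s["time_s"],s["position"],s["ft_force"],s["grip_width"])
E
```

```text
15.1667 [0.61271633 0.0069862  0.04104331] [-4.80534371 -0.0989784  14.41624719] 0.00016072486064361277
```

View pics/c10.png

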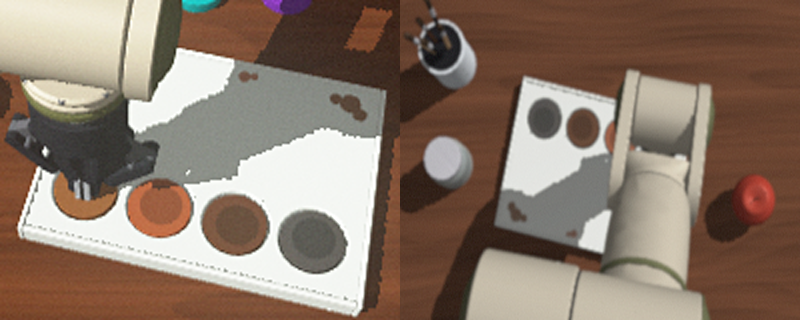

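The fingertips hold the cake down in the well with about 14 N. The cake top is about 19 mm above the table, which is the seated height, and everything else looks undisturbed.

```bash
python3 -c "
from rig import env
env.close_job(); s=env.observe(); print(s['time_s'],s['position'],s['ft_force'])"
```

```text
the job is handed in; nothing more can be done
the job is handed in; nothing more can be done
```

The loose brown cake is in the empty well, and I handed the job in at about 15 s while still pressing it down with the shut fingertips. I pushed it with the two slightly opened fingers, first along the mixing deck and then toward the wells, until it tipped over the edge and dropped in.

- **Seating:** the fingertips met the cake at about 19.1 mm above the table; flat on the bottom its top should be at 19 mm. The last press was about 14 N down, with 5 N sideways at most.
- **Surroundings:** in the last pictures the three used cakes in their wells, jar, apple and brush pot look unmoved, though the arm hid part of the top view. The purple and turquoise look-alikes were not touched.
- **Disagreements:** the cameras differed by up to 5 mm on the cake's position. I used values between them, and each push went where planned. The check readings I asked for after handing in came back empty because the job was already closed.
- **Extra contact:** before pushing, I touched the bare deck once with about 23 N to find the fingertip height.

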